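# Draw the next pole out of the stock pipe and clamp it for marking

### The job

Set up the next pole for marking: draw the blue-ended wooden dowel out of its stock pipe hand over hand, taking a fresh grip where a V-rest bars the way and keeping it level, until it is clear of the pipe and lies in both V-rests with its blue end touching the end stop. Then bring the orange-handled hold-down lever down until its rubber pad rests on the dowel, and let go. Do not let the dowel fall off its rests, and leave the other things on the bench where they are.

Things in the scene. Friction and masses are not known exactly. Their poses are not given: they have to be found in the camera images.
- station: Pole set-up station, screwed to the bench: a plywood board 190 x 1100 x 18 mm (station x -75 to 115, y -395 to 705 mm). Its origin is on the bench top under the first V-rest; its z is up and its y axis runs along the dowel, +y towards the stock pipe, so the dowel is drawn towards -y. All the offsets called 'station x, y, z' below are in this frame and fixed.
- pipe_mouth (a point): Centre of the open mouth of the working stock pipe (grey plastic, 32 mm outside, 28 mm bore, 470 mm long, level): station (0, 200, 100) mm; the pipe runs from here to +y and is closed at its far end. A second pipe lies beside it, axis 70 mm to +x, and two more 50 mm below; their stock does not stick out and is not to be handled. Pipe tops at 116 mm, pipe clips 120 mm above the bench.
- rest_a (a point): First V-rest: station (0, 0, 95.7) mm, 200 mm before the pipe mouth. The point is where the axis of a dowel lying in the rest passes. A V of 10 mm round steel bar, arms at 45 degrees, open upward, 74 mm wide in x, 10 mm long in y, top 112 mm above the bench, on a post; it keeps fingers that hold the dowel from passing.
- rest_b (a point): Second V-rest, like the first, at station (0, -250, 95.7) mm; the point is where the dowel's axis passes.
- stop_face (a point): End stop, an upright aluminium plate 60 mm wide, its top 125 mm above the bench: the point on its face, at the dowel's axis, that the blue end must touch: station (0, -330, 95.7) mm. With the dowel against the stop, its other end is 30 mm clear of the pipe mouth.
- dowel_center (a point): Middle of the dowel, on its axis. Beech, 20 mm diameter, 500 mm long, about 0.12 kg, rounded ends; its own y axis lies along it and points from the blue end to the plain end. At the start it lies level in the pipe, its axis 95.7 mm above the bench, exactly the height at which it lies in the rests, with 50 to 100 mm sticking out of the mouth.
- dowel_tip (a point): Extreme point of the dowel's blue end (the leading end), on its axis, 250 mm from the middle. The pipe leaves the dowel 8 mm of play, so it can be lifted some 4 mm while it is drawn and this end then passes over the rests. Let go, the dowel stays level on the pipe and the first rest until this end is over the second rest.
- lever_grip (a point): A point on the axis of the hold-down lever's orange round grip (22 mm diameter), 140 mm from the hinge; the grip reaches from 95 to 176 mm from the hinge. With the lever down it lies at station (-85, -220, 119.7) mm.
- lever_hinge (a point): Hinge of the hold-down lever, beyond the dowel, its axle parallel to station y: station (55, -220, 119.7) mm. From here the steel bar (16 mm wide, 12 mm high) runs to -x over the dowel; its rubber pad is 55 mm from the hinge. The bracket's top is 134 mm above the bench.
- holddown (a joint): Angle of the hold-down lever in rad: 0 = level, the pad just touching a dowel that lies in the rests; growing as the grip rises (0.6 to 0.95 at the start; stops at 1.0 and, with no dowel under it, at -0.12). A stiff friction hinge: it stays where it is left, and is pushed down with about 2 N on the top of the grip.
- stone: Bystander: painted grey stone about 115 x 95 x 46 mm, origin at its underside.
- tape_measure: Bystander: red tape measure 68 x 40 x 64 mm standing on edge, origin at its underside.
- marker_stand: Bystander: grey block 70 x 110 x 30 mm with six upright markers, 140 mm high in all, origin at its underside.

How it is judged (in metres and radians):
On the way, in this order (a step that is already met when the one before it is completed fails the run):
1. the dowel is drawn half its length out of the pipe (y of dowel_center in the frame of pipe_mouth below 0 m), for 0.05 s.
2. with the hold-down lever still raised, the dowel is clear of the pipe and lies in line in both rests with its blue end within 5 mm of the stop (y of dowel_tip in the frame of stop_face below 0.005 m and distance between dowel_tip and stop_face below 0.01 m and angle between the y axis of dowel_center and the y axis of station, either way round below 0.03 rad and value of joint holddown above 0.3 rad), for 0.1 s.
At the end, for the whole second after the job is handed in: The dowel lies in both V-rests, in line with them within 0.02 rad, its blue end within 5 mm of the end stop (so its plain end is clear of the pipe), and the hold-down lever is down at level, its pad on the dowel (joint between -0.05 and 0.06 rad), all of it let go (y of dowel_tip in the frame of stop_face below 0.005 m and distance between dowel_tip and stop_face below 0.008 m and distance between dowel_center and stop_face below 0.256 m and angle between the y axis of dowel_center and the y axis of station, either way round below 0.02 rad and value of joint holddown between -0.05 and 0.06 rad); the robot touches nothing.
It fails at once if the dowel swings more than 0.15 rad out of line or out of level (angle between the y axis of dowel_center and the y axis of station, either way round above 0.15 rad).
It fails at once if the dowel falls off its rests (height (world z) of dowel_center below 0.08 m).
It fails at once if a bystander (stone, tape measure, marker stand) is shifted by more than 30 mm (distance of any of stone, tape_measure, marker_stand from where it was at the start of the episode above 0.03 m).
It also fails if it takes over 58 s, if anything falls off the work surface, if the arm or the gripper's body presses on something with over 40 N, if the wrist force passes 120 N, or if a joint passes its speed limit or range.

### The arm

A 6-joint arm with a two-finger parallel gripper is mounted at the origin on the work surface. World frame = base frame: x ahead of the robot, y to its left, z up, the work surface at z = 0. Lengths are in mm, angles in rad, forces in N, time in s.
With the tool pointing down it reaches from about 350 to 875 mm from the base axis. Payload 15.5 kg.
Tool frame: the origin (TCP) lies midway between the tips of the shut fingers; the grasp point (between the pads) lies 19 mm behind it (ctrl.grip_depth is the distance from the TCP to the grasp point, in mm); z points along the fingers, y is the direction in which the jaws open and shut (so a half turn about z gives the same grasp; the last joint's range is limited). The gripper opens to 85 mm and grips with 20 to 120 N. Pads are 22 mm wide; open, the fingers measure 114 mm over their backs; the gripper's body (76 mm by 85 mm) begins 54 mm behind the grasp point. The pads swing forward as they close: fully open they stand 13 mm farther back than shut.
Start: joints at [-1.413, 0.494, 1.345, -0, 1.302, -0.096], TCP at [156.929, -604.979, 231.277] pointing down, gripper open.
Joint ranges: [-2.91, 2.91], [-0.82, 2.16], [0.22, 2.67], [-1.22, 4.37], [0.12, 2.79], [-3.08, 3.08]. Speed limits (rad/s): [1.89, 1.89, 2.57, 3.01, 3.01, 3.01].

### API

Orientations are given as a 3x3 rotation matrix whose columns are the frame's x, y, z axes.
In Python, from plant import ctrl gives the robot as it stands. Calls block until the motion is done:
- ctrl.goto(position, orientation): joint-space move of the TCP to a pose.
- ctrl.move_straight(position, ori=None, feed=150): straight line of the TCP; ori=None keeps the orientation; feed is the mean speed in mm/s.
- ctrl.move_joints(angles): joint-space move.
- ctrl.set_gripper(opening, newtons=None): finger opening in mm; newtons is the grip in N (None keeps the last); returns when the fingers have stopped.
- ctrl.sleep(seconds).
- ctrl.ik(position, orientation): joint angles nearest the present ones, or None.
- ctrl.camera(name): name is "side" or "top"; returns (picture, depth): 384x512x3 uint8, blue, green, red; 384x512 float32, mm along the optical axis (not along the pixel's ray), 0 where there is no reading.
- ctrl.camera_params(name): a dict with "fx", "fy", "cx", "cy" (pixels), "world_from_camera" (4x4, takes a point from camera to world coordinates). Camera axes: x right, y down, z forward; pixel columns grow to the right and rows downward; lengths in mm; the calibration is good to about 2 mm. A picture is of the moment at which its call begins. camera_params takes no time and is no camera call.
A pose or a line that the arm cannot do raises ctrl.PlanningError and nothing moves.
- ctrl.sign_off(): hands the job in, once; it reports no verdict.
Trained networks look in the newest picture that a camera, given by its name, has taken for a name from the list of things; names that differ only in an ending like _2 or _b are one class to them, and where a whole thing is asked for, a point or a joint stands for the part that bears it (a point fixed in the world has none). Each returns a list of dicts, best first, with "score" (0 to 1); they miss things now and then, are a little off and sometimes report something else, mostly with a low value. They report only what shows in the picture. A call takes as long as a camera call.
- ctrl.masks_of(camera, target): "region" (384x512 bool, what is visible of it) and "bbox" ([left, top, right, bottom] in pixels, round what is visible of it).
- ctrl.place_of(camera, target): "position" ([row, column] in pixels: a listed point, or the origin of a listed thing).
Readings, each from a call of its own:
- ctrl.read_clock(): time.
- ctrl.read_joint_positions(): joint angles.
- ctrl.read_qvel(): joint speeds.
- ctrl.read_tau(): joint torques, N m.
- ctrl.read_tool_pos(): TCP position.
- ctrl.read_tcp_rot(): TCP orientation.
- ctrl.read_ft_force(): force on the tool from outside, world axes, zero at the start.
- ctrl.read_ft_torque(): the same for the moment, N m.
- ctrl.read_finger_gap(): finger opening in mm.
Only numpy, scipy, OpenCV 4.12 (cv2) and the standard library are available. Lean on these libraries where they do the work, as an engineer would, in place of code of your own. Each camera call takes 0.05 s, during which the arm holds its last target.

## Working session

There is one attempt and no reset: what is moved stays moved. The work goes in short steps, each a Python script; the robot and the scene stay as the last script left them, time stands still between calls to the robot, and variables do not carry over. Pictures are saved under pics/ and viewed, and the job is handed in when it is done.

```bash
mkdir -p pics; ls; python3 - <<'E'
from plant import ctrl
import cv2,numpy as np
print(ctrl.read_clock(), ctrl.read_tool_pos(), ctrl.read_tcp_rot(), ctrl.grip_depth)
for c in ("side","top"):
    im,d=ctrl.camera(c); cv2.imwrite(f"pics/{c}0.png",im); np.save(f"{c}0_d.npy",d)
    p=ctrl.camera_params(c); print(c,p)
    for t in ["pipe_mouth","rest_a","rest_b","stop_face","dowel_tip","lever_grip","lever_hinge","station"]:
        r=ctrl.place_of(c,t); print(t,[(np.round(x["position"],1).tolist(),round(x["score"],2)) for x in r[:3]])
print(ctrl.read_clock())
E
```

```text
pics
0.0 [ 156.86508762 -604.6419441   230.69409631] [[ 9.67970443e-01  2.51064082e-01 -2.18352582e-04]
 [ 2.51064162e-01 -9.67969722e-01  1.18516647e-03]
 [ 8.61940444e-05 -1.20202663e-03 -9.99999274e-01]] 18.700000000000003
side {'fx': 363.3654863853113, 'fy': 363.3654863853113, 'cx': 250.56787281761373, 'cy': 195.0489110377826, 'world_from_camera': array([[ 9.69698192e-01, -1.81618277e-01,  1.63402013e-01,
         4.26900237e+02],
       [-2.44123026e-01, -6.94458093e-01,  6.76854420e-01,
        -5.67753744e+02],
       [-9.45328320e-03, -6.96234701e-01, -7.17751960e-01,
         7.22630553e+02],
       [ 0.00000000e+00,  0.00000000e+00,  0.00000000e+00,
         1.00000000e+00]])}
pipe_mouth [([148.2, 218.7], 0.58)]
rest_a [([197.3, 244.0], 0.96), ([283.7, 294.2], 0.95)]
rest_b [([197.3, 244.0], 0.96), ([283.7, 294.2], 0.95)]
stop_face [([319.8, 313.4], 0.98)]
dowel_tip [([168.7, 230.7], 0.49)]
lever_grip [([248.9, 259.6], 0.59), ([170.1, 230.7], 0.31)]
lever_hinge [([256.7, 312.5], 0.72)]
station [([220.7, 247.1], 0.96)]
top {'fx': 364.4702502939265, 'fy': 364.4702502939265, 'cx': 254.3424704038561, 'cy': 192.5033632720767, 'world_from_camera': array([[-9.06244151e-03, -9.96436399e-01,  8.38592582e-02,
         5.05845373e+02],
       [-9.99615386e-01,  1.12255273e-02,  2.53587741e-02,
        -2.67985372e-01],
       [-2.62097700e-02, -8.35971924e-02, -9.96154886e-01,
         9.70195776e+02],
       [ 0.00000000e+00,  0.00000000e+00,  0.00000000e+00,
         1.00000000e+00]])}
pipe_mouth [([215.1, 175.2], 0.77), ([199.1, 256.2], 0.26)]
rest_a [([205.2, 259.8], 0.76), ([188.4, 359.3], 0.74)]
rest_b [([205.2, 259.8], 0.76), ([188.4, 359.3], 0.74)]
stop_face [([179.4, 393.6], 0.73)]
dowel_tip []
lever_grip [([209.3, 362.6], 0.67)]
lever_hinge [([164.4, 343.2], 0.63)]
station [([205.5, 258.3], 0.96)]
0.9
```

View pics/side0.png

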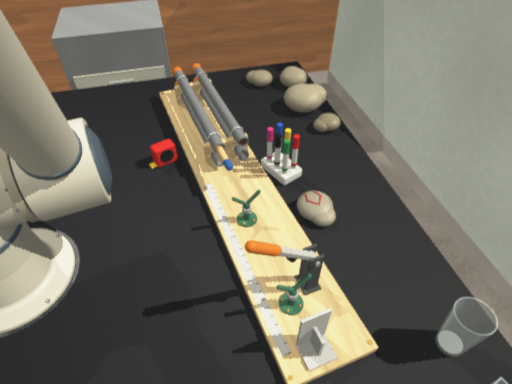

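View pics/top0.png

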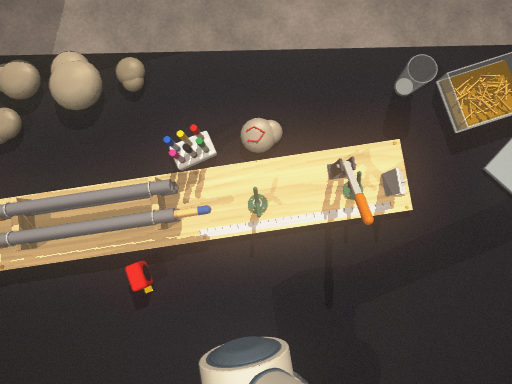

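```bash
cat > h.py <<'E'
import numpy as np
from plant import ctrl
def ray_z(c,rc,z):
    """pixel (row,col) -> world point on plane z"""
    p=ctrl.camera_params(c); T=p["world_from_camera"]
    d=T[:3,:3]@np.array([(rc[1]-p["cx"])/p["fx"],(rc[0]-p["cy"])/p["fy"],1]); o=T[:3,3]
    return o+d*(z-o[2])/d[2]
def proj(c,P):
    p=ctrl.camera_params(c); T=p["world_from_camera"]
    q=T[:3,:3].T@(np.asarray(P)-T[:3,3]); return np.array([p["cy"]+p["fy"]*q[1]/q[2],p["cx"]+p["fx"]*q[0]/q[2]])
E
python3 - <<'E'
from h import *
obs={"side":dict(pm=(148.2,218.7),ra=(197.3,244),rb=(283.7,294.2),st=(319.8,313.4),tip=(168.7,230.7),hinge=(256.7,312.5),org=(220.7,247.1)),
"top":dict(pm=(215.1,175.2),ra=(205.2,259.8),rb=(188.4,359.3),st=(179.4,393.6),hinge=(164.4,343.2),org=(205.5,258.3))}
Z=dict(pm=100,ra=95.7,rb=95.7,st=95.7,tip=95.7,hinge=119.7,org=0)
for c in obs:
    for k,v in obs[c].items(): print(c,k,ray_z(c,v,Z[k]).round(1))
loc=dict(pm=(0,200,100),ra=(0,0,95.7),rb=(0,-250,95.7),st=(0,-330,95.7),hinge=(55,-220,119.7),org=(0,0,0))
from scipy.optimize import least_squares
def f(x,cs=("side","top")):
    R=np.array([[np.cos(x[2]),-np.sin(x[2])],[np.sin(x[2]),np.cos(x[2])]])
    r=[]
    for c in cs:
        for k,v in obs[c].items():
            if k in loc:
                l=np.array(loc[k],float); P=np.r_[R@l[:2]+x[:2],l[2]]
                r+=list(proj(c,P)-v)
    return np.array(r)
for cs in (("side",),("top",),("side","top")):
    for a in (-1.5,0,1.5,3):
        s=least_squares(f,[450,0,a],args=(cs,),loss="soft_l1",x_scale=[100,100,1])
        if s.cost<200: print(cs,s.x.round(4),s.cost,f(s.x,cs).round(1).tolist())
E
```

```text
side pm [527.9 214.4 100. ]
side ra [552.6  20.2  95.7]
side rb [ 593.  -230.5   95.7]
side st [ 602.7 -308.6   95.7]
side tip [543.1 128.6  95.7]
side hinge [ 641.3 -195.3  119.7]
side org [560.1  26.1   0. ]
top pm [526.9 212.2 100. ]
top ra [548.7   9.2  95.7]
top rb [ 586.5 -229.3   95.7]
top st [ 607.2 -311.5   95.7]
top hinge [ 641.2 -187.4  119.7]
top org [552.7  14.2   0. ]
('side',) [5.565868e+02 1.768030e+01 1.415000e-01] 4.171859887102594 [-0.3, 0.1, 0.4, 1.9, -0.2, -0.7, 0.2, 0.3, -1.3, -0.2, 2.7, -0.5]
('side',) [5.565868e+02 1.768030e+01 1.415000e-01] 4.171859887102654 [-0.3, 0.1, 0.4, 1.9, -0.2, -0.7, 0.2, 0.3, -1.3, -0.2, 2.7, -0.5]
('side',) [5.565868e+02 1.768030e+01 1.415000e-01] 4.171859887102659 [-0.3, 0.1, 0.4, 1.9, -0.2, -0.7, 0.2, 0.3, -1.3, -0.2, 2.7, -0.5]
('top',) [5.528168e+02 1.519150e+01 1.544000e-01] 8.365341320385001 [2.0, -0.3, -1.7, -2.5, -2.0, 1.0, 1.5, -0.2, 0.0, 2.7, -0.1, -0.4]
('top',) [5.528168e+02 1.519150e+01 1.544000e-01] 8.365341320384761 [2.0, -0.3, -1.7, -2.5, -2.0, 1.0, 1.5, -0.2, 0.0, 2.7, -0.1, -0.4]
('top',) [5.528168e+02 1.519150e+01
[... 1114 characters left out ...]
     use_one_sided, method,
                             ^^^^^^^^^^^^^^^^^^^^^^
                             mf)
                             ^^^
    df = [f_eval - f0 for f_eval in f_evals]
                                    ^^^^^^^
    f = np.atleast_1d(self.fun(x, *self.args, **self.kwargs))
                      ~~~~~~~~^^^^^^^^^^^^^^^^^^^^^^^^^^^^^^
    return np.atleast_1d(self.fun(x))
                         ~~~~~~~~^^^
    return self.f(x, *self.args, **self.kwargs)
           ~~~~~~^^^^^^^^^^^^^^^^^^^^^^^^^^^^^^
  File "<stdin>", line 16, in f
  File "h.py", line 9, in proj
    p=ctrl.camera_params(c); T=p["world_from_camera"]
ValueError: time passes only in moves, steps and waits
```

The top view shows the dowel's blue tip at about (208,210) px, the rests at (258,205) and (355,190), the stop at (393,182), and the raised orange lever at (360,205). The side view agrees. Next I'll refine the station pose from the depth of the board, pipe and dowel, using the images already taken.

```bash
python3 - <<'E'
from plant import ctrl
import pickle
pickle.dump({c:ctrl.camera_params(c) for c in("side","top")},open("cp.pkl","wb"))
E
sed -i 's/^from plant import ctrl/import pickle\nCP=pickle.load(open("\.\/cp.pkl","rb"))/; s/ctrl.camera_params(c)/CP[c]/' h.py
cat >> h.py <<'E'
def cloud(c,d):
    p=CP[c]; T=p["world_from_camera"]; v,u=np.mgrid[:d.shape[0],:d.shape[1]]
    q=np.stack([(u-p["cx"])/p["fx"]*d,(v-p["cy"])/p["fy"]*d,d],-1)
    return q@T[:3,:3].T+T[:3,3]
E
python3 - <<'E'
from h import *
import cv2
x0,a=np.array([555,16.5]),0.147
R=np.array([[np.cos(a),-np.sin(a)],[np.sin(a),np.cos(a)]])
for c in("side","top"):
    d=np.load(f"{c}0_d.npy"); P=cloud(c,d); ok=d>0; im=cv2.imread(f"pics/{c}0.png"); hsv=cv2.cvtColor(im,cv2.COLOR_BGR2HSV)
    L=(P[...,:2]-x0)@R; X,Y,Z=L[...,0],L[...,1],P[...,2]
    m=ok&(abs(X)<130)&(abs(Z-18)<9)&(Y>-420)&(Y<720)
    print(c,"board z",np.median(Z[m]), "yrange",np.percentile(Y[m],[0.1,50]).round(1))
    # board long edges by y-bin
    for s,lab in((-1,"x-"),(1,"x+")):
        pts=[]
        for y in range(-380,600,10):
            b=m&(abs(Y-y)<5)
            if b.sum()>30: pts.append((y,np.percentile(X[b],2 if s<0 else 98)))
        pts=np.array(pts); 
        if len(pts)>5:
            k=abs(pts[:,1]-np.median(pts[:,1]))<15; f=np.polyfit(*pts[k].T,1); print(lab,f.round(4),k.sum(),"at y=-200,200",np.polyval(f,[-200,200]).round(1))
    # end edge
    b=m&(Y<-370); print("end y",np.percentile(Y[b],[1,2,5]).round(1))
    # pipe and dowel
    for lab,q in(("pipe",ok&(Z>85)&(Z<119)&(abs(X)<28)&(Y>215)&(Y<640)),("dowel",ok&(Z>85)&(Z<110)&(abs(X)<20)&(Y>95)&(Y<195))):
        ys=[];
        for y in range(90,650,10):
            b=q&(abs(Y-y)<5)
            if b.sum()>4: ys.append((y,X[b].mean(),Z[b].max(),np.ptp(X[b]),b.sum()))
        ys=np.array(ys)
        if len(ys)>2: print(lab,"fit",np.polyfit(ys[:,0],ys[:,1],1).round(4),"\n",ys[::3 if lab=="pipe" else 1].round(1))
    q=ok&(Z>80)&(Z<112)&(abs(X)<25)&(Y>90)&(Y<195)&(hsv[...,0]>100)&(hsv[...,0]<130)&(hsv[...,1]>100)
    if q.any(): print("blue",q.sum(),"y",np.percentile(Y[q],[0,5,95]).round(1),"x",X[q].mean().round(1),"z",Z[q].max().round(1))
    q=ok&(Z>100)&(Z<300)&(abs(Y+220)<40)&(hsv[...,0]>3)&(hsv[...,0]<18)&(hsv[...,1]>170)&(X<60)
    Q=np.c_[X[q],Y[q],Z[q]]; print("lever",len(Q),Q.mean(0).round(1),Q.min(0).round(1),Q.max(0).round(1), "ang",np.arctan2(Q[:,2].mean()-8-119.7,55-Q[:,0].mean()).round(3))
    for lab,yc in(("ra",0),("rb",-250)):
        q=ok&(Z>70)&(Z<125)&(abs(X)<45)&(abs(Y-yc)<20)&(hsv[...,0]>60)&(hsv[...,0]<95)
        if q.any(): print(lab,q.sum(),"x",X[q].min().round(1),X[q].max().round(1),"y",np.median(Y[q]).round(1),"zmax",Z[q].max().round(1))
    q=ok&(Z>60)&(Z<130)&(abs(X)<40)&(abs(Y+335)<20)
    if q.any(): print("stop",q.sum(),X[q].min().round(1),X[q].max().round(1),np.percentile(Y[q],[2,50,98]).round(1),Z[q].max().round(1))
E
```

```text
side board z 18.125530354372472 yrange [-396.3 -143.1]
x- [ 8.80000e-03 -7.20933e+01] 96 at y=-200,200 [-73.9 -70.3]
x+ [9.800000e-03 1.117745e+02] 58 at y=-200,200 [109.8 113.7]
end y [-396.3 -396.  -395.5]
pipe fit [ 0.0081 -2.6689] 
 [[ 2.200e+02 -1.000e-01  1.172e+02  2.850e+01  2.900e+01]
 [ 2.500e+02 -1.800e+00  1.184e+02  3.590e+01  3.700e+01]
 [ 2.800e+02  5.000e-01  1.167e+02  2.920e+01  1.800e+01]
 [ 3.100e+02  1.000e+00  1.173e+02  2.930e+01  2.300e+01]
 [ 3.400e+02 -1.400e+00  1.165e+02  2.620e+01  2.200e+01]
 [ 3.700e+02  7.000e-01  1.173e+02  2.570e+01  1.900e+01]
 [ 4.000e+02 -1.100e+00  1.166e+02  2.670e+01  1.500e+01]
 [ 4.300e+02 -1.000e-01  1.164e+02  2.970e+01  2.000e+01]
 [ 4.600e+02  7.000e-01  1.164e+02  2.790e+01  1.700e+01]
 [ 4.900e+02  2.500e+00  1.160e+02  2.950e+01  1.700e+01]
 [ 5.200e+02  3.000e+00  1.173e+02  2.600e+01  1.500e+01]
 [ 5.500e+02  1.100e+00  1.168e+02  2.550e+01  1.400e+01]
 [ 5.800e+02  2.700e+00  1.152e+02  2.950e+01  1.600e+01]
 [ 6.100e+02 -4.000e-01  1.174e+02  1.870e+01  7.000e+00]
 [ 6.400e+02  1.100e+00  1.162e+02  2.010e+01  7.00
[... 1107 characters left out ...]
116.3  30.5  55. ]
 [490.    5.5 116.9  31.3  59. ]
 [520.    7.  118.6  31.4  54. ]
 [550.    7.3 116.6  31.4  52. ]
 [580.    7.2 115.3  29.6  52. ]
 [610.    7.4 118.5  30.1  57. ]]
dowel fit [1.4000e-03 3.0291e+00] 
 [[110.    4.  103.7  12.4   9. ]
 [120.    2.8 106.7  20.   35. ]
 [130.    2.8 106.9  19.6  35. ]
 [140.    3.  107.5  19.4  35. ]
 [150.    3.  108.9  19.3  33. ]
 [160.    3.1 107.7  18.3  34. ]
 [170.    3.5 106.1  19.5  35. ]
 [180.    3.2 107.7  19.1  36. ]
 [190.    3.6 107.   19.1  35. ]]
blue 44 y [116.4 118.8 140.7] x 6.3 z 106.9
lever 313 [ -54.  -217.2  212.2] [ -85.9 -229.1  185.7] [ -19.4 -208.4  231.8] ang 0.659
stop 313 -31.1 28.9 [-335.9 -330.9 -329.4] 127.9
```

The two cameras agree to about ±1.5 mm. The station origin is at about (555.5, 16), yaw 0.138, and the blue tip is at station y of about 110. Heights match: dowel top 106 to 108, board 18, lever about 0.65 rad. Now I'll make the first grip.

```bash
cat > s.py <<'E'
from h import *
from plant import ctrl
import cv2
A=0.138; ex=np.array([np.cos(A),np.sin(A),0]); ey=np.array([-np.sin(A),np.cos(A),0])
O=np.array([555.5,16.1,0])+0
def W(x,y,z): return O+ex*x+ey*y+np.array([0,0,z])
def S(P):
    P=np.asarray(P)-O; return np.array([P@ex,P@ey,P[2]])
RT=np.c_[np.cross(ex,[0,0,-1]),ex,[0,0,-1]]
def st(tag=""):
    F=ctrl.read_ft_force(); print(tag,"t%.2f"%ctrl.read_clock(),"tcp",S(ctrl.read_tool_pos()).round(1),"F",np.round([F@ex,F@ey,F[2]],1),"gap",round(float(ctrl.read_finger_gap()),1))
def look(n):
    for c in("side","top"):
        im,d=ctrl.camera(c); cv2.imwrite(f"pics/{c}{n}.png",im); np.save(f"{c}{n}_d.npy",d)
E
python3 - <<'E'
from s import *
p=ctrl.read_tool_pos(); ctrl.move_straight([p[0],p[1],370],feed=300)
ctrl.goto(W(0,172,250),RT); st("above")
ctrl.set_gripper(45,60)
ctrl.move_straight(W(0,172,75),feed=200); st("down")
ctrl.set_gripper(0,60); st("grip")
look(1); st()
E
```

```text
above t4.61 tcp [2.000e-01 1.714e+02 2.501e+02] F [0.2 0.3 0. ] gap 85.7
down t6.11 tcp [  0.6 172.1  75.8] F [0.5 0.5 0.5] gap 45.3
grip t6.46 tcp [  1.1 172.1  76. ] F [ 1.7 -0.   7. ] gap 18.0
 t6.56 tcp [  1.1 172.1  76.1] F [2.3 0.4 7.5] gap 18.2
```

```bash
python3 -c "
import cv2
cv2.imwrite('pics/c1.png',cv2.hconcat([cv2.resize(cv2.imread('pics/side1.png')[90:290,150:350],(400,400)),cv2.resize(cv2.imread('pics/top1.png')[110:310,120:320],(400,400))]))"
```

```text
(no output)
```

View pics/c1.png

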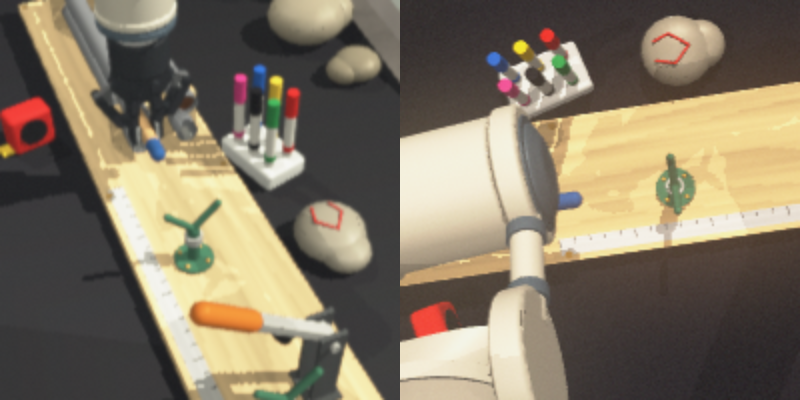

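The fingers hold the dowel just outside the pipe mouth, with the blue tip showing at crop (155,150). The 18 mm gap fits a 20 mm dowel. Next I'll lift it slightly and draw.

```bash
python3 - <<'E'
from s import *
ctrl.move_straight(W(0,172,79),feed=60); st("lift")
ctrl.move_straight(W(0,100,79),feed=130); st("mid")
ctrl.move_straight(W(0,26,79),feed=130); st("end")
look(2)
c="side"
r=ctrl.place_of(c,"dowel_tip"); print([(np.round(x["position"],1).tolist(),round(x["score"],2),S(ray_z(c,x["position"],98)).round(1)) for x in r[:3]])
E
python3 -c "
import cv2
cv2.imwrite('pics/c2.png',cv2.hconcat([cv2.resize(cv2.imread('pics/side2.png')[90:290,150:350],(400,400)),cv2.resize(cv2.imread('pics/top2.png')[110:310,120:320],(400,400))]))"
```

```text
lift t6.81 tcp [1.00e-01 1.72e+02 7.94e+01] F [ 0.4 -0.4 -1. ] gap 18.0
mid t7.51 tcp [-1.000e-01  1.002e+02  7.900e+01] F [ 0.5 -0.6 -1.2] gap 18.3
end t8.22 tcp [-0.1 26.5 79. ] F [-0.5 -0.1 -2. ] gap 18.1
[([209.1, 250.2], 0.75, array([ -3.6, -38.3,  98. ]))]
```

View pics/c2.png

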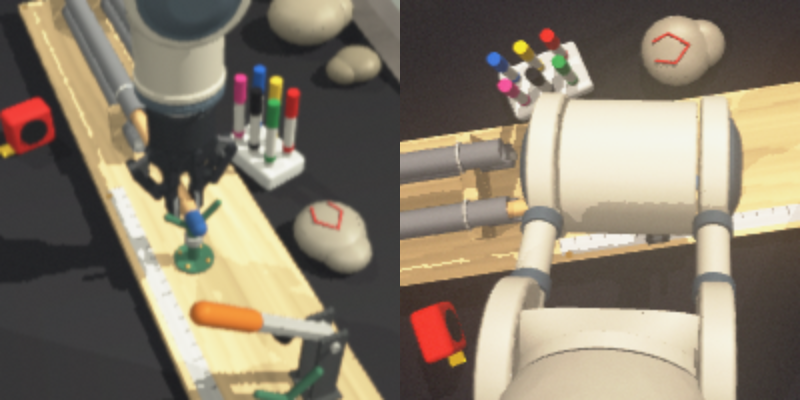

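The blue tip has passed over the first rest at y of about -37, as expected (110-146), and the forces are small. Next I'll lower it, regrip and make the second draw.

```bash
python3 - <<'E'
from s import *
ctrl.move_straight(W(0,26,75.8),feed=60); st("lowered")
ctrl.set_gripper(42); st("open")
ctrl.move_straight(W(0,26,75),feed=60)
ctrl.move_straight(W(0,172,75),feed=200); st("back")
ctrl.set_gripper(0,60); st("grip")
ctrl.move_straight(W(0,172,79),feed=60); st("lift")
ctrl.move_straight(W(0,26,79),feed=130); st("end")
look(3)
c="side"
r=ctrl.place_of(c,"dowel_tip"); print([(np.round(x["position"],1).tolist(),round(x["score"],2),S(ray_z(c,x["position"],98)).round(1)) for x in r[:3]])
E
python3 -c "
import cv2
cv2.imwrite('pics/c3.png',cv2.hconcat([cv2.resize(cv2.imread('pics/side3.png')[150:350,150:350],(400,400)),cv2.resize(cv2.imread('pics/top3.png')[110:310,120:320],(400,400))]))"
```

```text
lowered t8.62 tcp [ 1.2 26.5 76. ] F [4.7 2.  1.9] gap 17.9
open t8.98 tcp [-0.2 26.1 75.7] F [ 0.1  0.2 -0.4] gap 42.3
back t10.12 tcp [ -0.  171.3  75. ] F [-0.1 -0.5  0.3] gap 42.3
grip t10.45 tcp [  0.9 171.1  75.4] F [ 3.4 -5.   4.6] gap 18.1
lift t10.70 tcp [ -0.3 171.8  79. ] F [ 0.2 -0.7 -1.3] gap 18.0
end t11.97 tcp [-0.  26.6 79. ] F [-1.  -0.1 -2. ] gap 18.7
[([148.6, 221.4], 0.72, array([  6.9, 198.1,  98. ])), ([257.4, 278.3], 0.64, array([-1.000e-01, -1.837e+02,  9.800e+01]))]
```

View pics/c3.png

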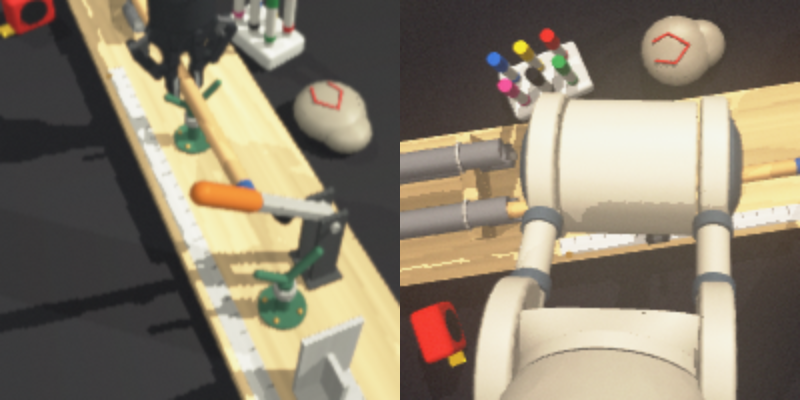

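The tip is at y of about -183 at crop (245,185), just under the lever. When lowered, the V pushed +x by about 1 mm, so I'll shift the line by +1. For the third draw I'll stop 10 mm short of the stop and set the dowel into the rests there.

```bash
python3 - <<'E'
from s import *
ctrl.move_straight(W(1,26,75.6),feed=60); st("lowered")
ctrl.set_gripper(42); st("open")
ctrl.move_straight(W(1,26,75),feed=60)
ctrl.move_straight(W(1,177,75),feed=200); st("back")
ctrl.set_gripper(0,100); st("grip")
ctrl.move_straight(W(1,177,79),feed=60); st("lift")
ctrl.move_straight(W(1,115,79),feed=120); st("near rest b")
look(4)
r=ctrl.place_of("side","dowel_tip"); print([(np.round(x["position"],1).tolist(),round(x["score"],2),S(ray_z("side",x["position"],98)).round(1)) for x in r[:3]])
E
python3 -c "
import cv2
cv2.imwrite('pics/c4.png',cv2.hconcat([cv2.resize(cv2.imread('pics/side4.png')[150:350,150:350],(400,400)),cv2.resize(cv2.imread('pics/top4.png')[110:310,220:420],(400,400))]))"
```

```text
lowered t12.38 tcp [ 1.1 26.2 75.4] F [ 0.7  1.  -1.8] gap 18.1
open t12.73 tcp [ 1.  26.  75.7] F [ 0.4  0.4 -0.1] gap 42.1
back t13.89 tcp [  0.9 176.3  74.9] F [-0.1  0.1 -0.6] gap 42.2
grip t14.24 tcp [  1.4 176.1  75.2] F [ 1.  -5.6  4.9] gap 17.8
lift t14.49 tcp [  0.9 177.   79.1] F [-1.2 -0.4 -1.7] gap 17.4
near rest b t15.16 tcp [  1.  115.2  79. ] F [-0.1  1.1 -1.5] gap 17.2
[([280.9, 290.9], 0.58, array([  -0.7, -242.6,   98. ])), ([194.2, 245.7], 0.49, array([ 4.5, 10.4, 98. ]))]
```

View pics/c4.png

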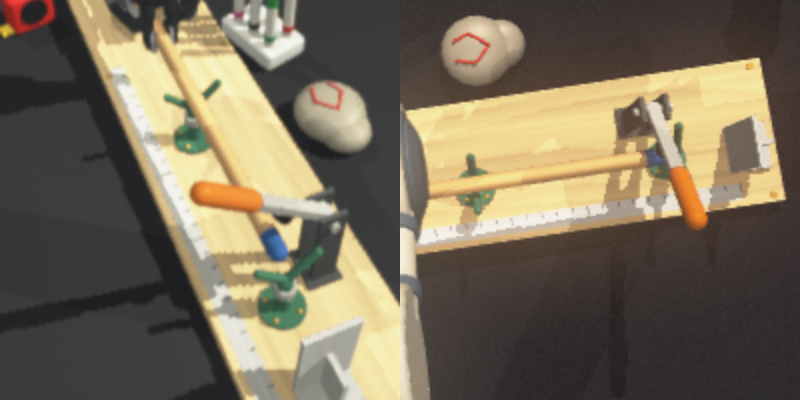

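The tip is at y of about -243, just short of rest B, with the dowel level and in line. I'll carry on over rest B.

```bash
python3 - <<'E'
from s import *
ctrl.move_straight(W(1,80,79),feed=80); st("over b")
ctrl.move_straight(W(1,42,79),feed=80); st("short")
ctrl.move_straight(W(1,42,76),feed=40); st("lowered")
look(5)
r=ctrl.place_of("side","dowel_tip"); print([(np.round(x["position"],1).tolist(),round(x["score"],2),S(ray_z("side",x["position"],96)).round(1)) for x in r[:3]])
E
python3 -c "
import cv2
cv2.imwrite('pics/c5.png',cv2.hconcat([cv2.resize(cv2.imread('pics/side5.png')[180:380,180:380],(400,400)),cv2.resize(cv2.imread('pics/top5.png')[110:310,220:420],(400,400))]))"
```

```text
over b t15.89 tcp [ 1.  79.6 79. ] F [ 0.1  0.2 -1.5] gap 17.6
short t16.52 tcp [ 1.  41.8 79. ] F [-0.4  0.2 -2. ] gap 17.3
lowered t16.77 tcp [ 0.9 42.3 75.8] F [-0.2  0.2 -0.1] gap 17.1
[([311.9, 306.7], 0.85, array([  -2. , -310.2,   96. ])), ([246.4, 261.0], 0.46, array([ -21.5, -143.5,   96. ]))]
```

View pics/c5.png

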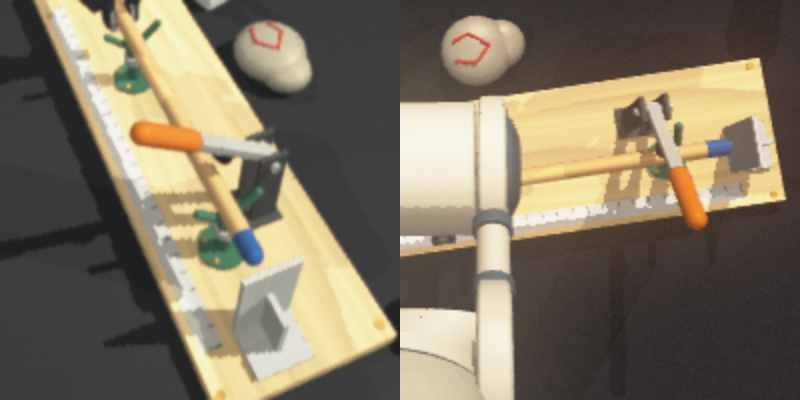

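The dowel lies over both rests, with its tip about 15 to 20 mm short of the stop. I'll reduce the grip and push on in small steps until I feel the stop.

```bash
python3 - <<'E'
from s import *
ctrl.set_gripper(0,40); st("soft")
y=42
def fy():
    return np.median([ctrl.read_ft_force()@ey for _ in range(3)])
f0=fy()
ctrl.move_straight(W(1,34,75.6),feed=60); y=34; print(y,fy())
while y>21:
    y-=1.5; ctrl.move_straight(W(1,y,75.6),feed=30); f=fy(); print(y,round(f-f0,1))
    if f-f0>8: break
st("contact")
look(6)
r=ctrl.place_of("side","dowel_tip"); print([(np.round(x["position"],1).tolist(),round(x["score"],2),S(ray_z("side",x["position"],96)).round(1)) for x in r[:3]])
E
python3 -c "
import cv2
cv2.imwrite('pics/c6.png',cv2.hconcat([cv2.resize(cv2.imread('pics/side6.png')[230:380,230:380],(400,400)),cv2.resize(cv2.imread('pics/top6.png')[130:230,320:420],(400,400))]))"
```

```text
soft t17.13 tcp [ 1.  42.1 76.1] F [-0.6  0.6 -1.4] gap 17.3
34 0.5844231996036013
32.5 -1.5
31.0 -1.1
29.5 -1.1
28.0 -1.1
26.5 -1.3
25.0 -1.5
23.5 4.0
22.0 16.4
contact t19.42 tcp [ 0.8 23.4 75.5] F [ 2.1 17.1  1. ] gap 17.1
[([320.7, 312.6], 0.9, array([-2.000e-01, -3.291e+02,  9.600e+01]))]
```

View pics/c6.png

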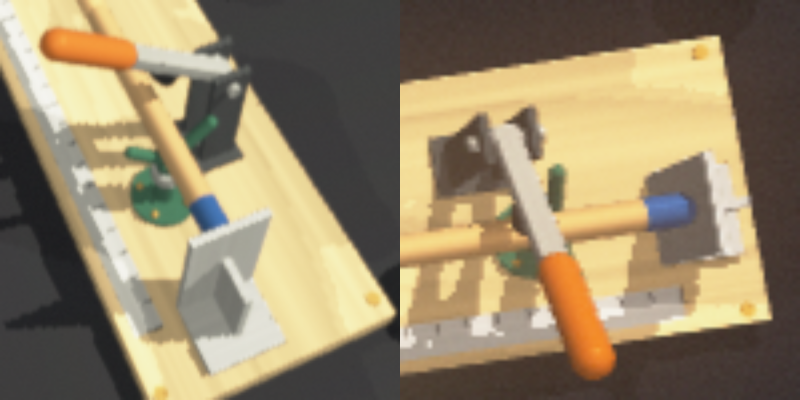

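The stop is felt at 17 N in y, and the images show the blue end on the plate at y of about -329. I'll relax, release, and look again with the arm clear.

```bash
python3 - <<'E'
from s import *
ctrl.move_straight(W(1,23.2,75.6),feed=30); st("relax")
ctrl.set_gripper(45); st("open")
ctrl.move_straight(W(1,23.2,280),feed=250)
ctrl.set_gripper(0)
ctrl.goto(W(-38,-220,275),RT); st("over lever")
look(7)
for t in("dowel_tip","stop_face","dowel_center"):
    r=ctrl.place_of("side",t); print(t,[(np.round(x["position"],1).tolist(),round(x["score"],2),S(ray_z("side",x["position"],95.7)).round(1)) for x in r[:3]])
E
python3 -c "
import cv2
cv2.imwrite('pics/c7.png',cv2.hconcat([cv2.resize(cv2.imread('pics/side7.png')[180:380,180:380],(400,400)),cv2.resize(cv2.imread('pics/top7.png')[110:310,220:420],(400,400))]))"
```

```text
relax t19.82 tcp [ 0.9 23.7 75.6] F [-0.1  7.7  0.4] gap 17.2
open t20.20 tcp [ 1.1 23.  75.6] F [-0.3 -0.4  0.3] gap 44.9
over lever t22.64 tcp [ -37.7 -219.   275. ] F [-0.2 -0.3  0.2] gap 0.3
dowel_tip [([319.5, 315.3], 0.88, array([   5.5, -328.9,   95.7]))]
stop_face [([319.0, 312.5], 0.92, array([   1.3, -326.1,   95.7]))]
dowel_center [([222.5, 260.5], 0.71, array([  3.4, -82.6,  95.7])), ([259.4, 309.3], 0.68, array([  57.2, -211. ,   95.7]))]
```

View pics/c7.png

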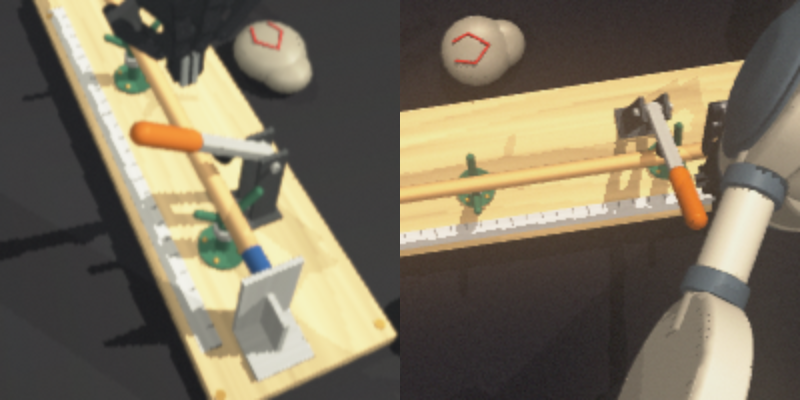

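The dowel lies in both rests at the stop, with its middle at y of about -82 (nominal -80), and the lever is still raised. Now I'll push the lever down along its arc.

```bash
python3 - <<'E'
from s import *
def c(th,clr=0): return W(55-140*np.cos(th)+(11)*np.sin(th),-220,119.7+140*np.sin(th)+(11)*np.cos(th)+clr)
ctrl.move_straight(c(.75,12),feed=120)
for th in (.65,.55,.45,.35,.25,.15,.08,.04):
    ctrl.move_straight(c(th),feed=70); F=ctrl.read_ft_force(); print(th,F.round(1))
for th in (.025,.012,0.0,-.01,-.02):
    ctrl.move_straight(c(th),feed=20); F=ctrl.read_ft_force(); print(th,F.round(1))
    if F[2]>9: break
st("pressed"); 
ctrl.move_straight(W(-84,-220,200),feed=150); ctrl.move_straight(W(-200,-100,350),feed=300); st("clear")
look(8)
for t in("dowel_tip","stop_face","dowel_center","lever_grip"):
    for cc in("side","top"):
        r=ctrl.place_of(cc,t); print(t,cc,[(np.round(x["position"],1).tolist(),round(x["score"],2),S(ray_z(cc,x["position"],119.7 if t[0]=="l" else 95.7)).round(1)) for x in r[:3]])
E
python3 -c "
import cv2
cv2.imwrite('pics/c8.png',cv2.hconcat([cv2.resize(cv2.imread('pics/side8.png')[180:380,180:380],(400,400)),cv2.resize(cv2.imread('pics/top8.png')[110:310,220:420],(400,400))]))"
```

```text
0.65 [1.  0.8 0.5]
0.55 [-0.6 -0.2 -0. ]
0.45 [-0.4  0.1 -0.1]
0.35 [ 0.7 -0.3  0.1]
0.25 [-0.3 -0.7 -0.7]
0.15 [ 0.3  1.2 -0. ]
0.08 [ 0.2 -0.6 -1.2]
0.04 [ 0.4  0.1 -0.9]
0.025 [-0.3  0.2  0.7]
0.012 [ 0.6  0.5 -0.2]
0.0 [-0.1  0.3  0.5]
-0.01 [ 0.  -0.7  1. ]
-0.02 [-1.2  0.2  6.4]
pressed t27.42 tcp [ -85.1 -220.1  128.1] F [-1.2  0.4  6.4] gap 0.1
clear t28.95 tcp [-199.7 -100.4  348.9] F [-0.8  0.3 -0.6] gap -0.3
dowel_tip side [([324.0, 317.5], 0.74, array([   5. , -337.8,   95.7]))]
dowel_tip top []
stop_face side [([320.6, 314.9], 0.62, array([   3.8, -330.4,   95.7]))]
stop_face top [([181.4, 393.7], 0.95, array([   1.3, -330.9,   95.7]))]
dowel_center side []
dowel_center top [([199.7, 289.0], 0.56, array([ -5. , -77.2,  95.7]))]
lever_grip side [([279.9, 246.9], 0.57, array([ -83.5, -220.2,  119.7])), ([225.4, 258.0], 0.54, array([ -12.8, -106.2,  119.7]))]
lever_grip top [([224.3, 355.7], 0.97, array([ -85.2, -218.5,  119.7]))]
```

View pics/c8.png

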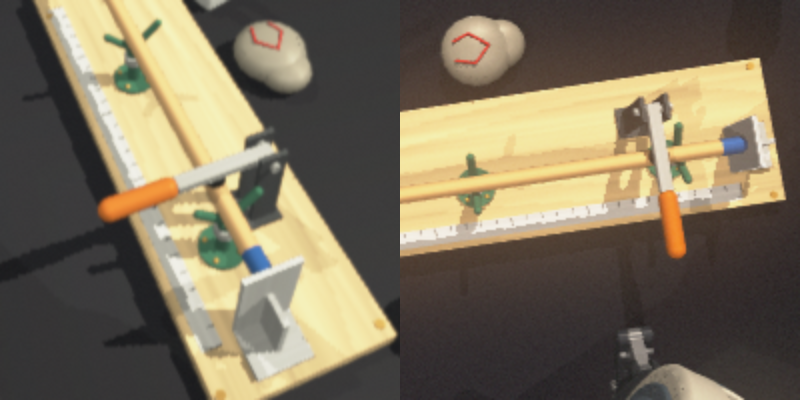

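The lever is down across the dowel, and the blue end is at the stop. One numeric check of the lever angle and dowel line from depth, then I'll hand in.

```bash
python3 - <<'E'
from s import *
for c in("side","top"):
    d=np.load(f"{c}8_d.npy"); P=cloud(c,d)-O; X,Y,Z=P@ex,P@ey,P[...,2]; ok=d>0
    h=cv2.cvtColor(cv2.imread(f"pics/{c}8.png"),cv2.COLOR_BGR2HSV)
    q=ok&(Z>90)&(abs(Y+220)<25)&(X<-40)&(X>-125)&(h[...,0]<20)&(h[...,1]>170)
    xs=np.arange(-110,-45,10); zt=[Z[q&(abs(X-x)<5)].max() for x in xs]
    print(c,"grip top z",np.round(zt,1),"angle",round(-np.polyfit(xs,zt,1)[0],3), round((np.median(zt)-2-130.7)/135,3))
    q=ok&(Z>97)&(Z<112)&(abs(X)<15)&(Y<165)&(Y>-325)&(abs(Y)>30)&(abs(Y+235)>50)
    print("dowel line slope,x0",np.polyfit(Y[q],X[q],1).round(4),"y",Y[q].min().round(1),Y[q].max().round(1),"z slope",np.polyfit(Y[q],Z[q],1).round(4))
    q=ok&(Z>80)&(Z<112)&(abs(X)<15)&(Y>100)&(Y<200)&(h[...,0]<30); print("plain end",Y[q].max().round(1) if q.any() else None)
    q=ok&(Z>85)&(Z<112)&(abs(X)<15)&(Y<-290)&(Y>-345)&(h[...,0]>100)&(h[...,0]<130)&(h[...,1]>110); print("blue min y",Y[q].min().round(1) if q.any() else None)
ctrl.sign_off(); print(ctrl.read_clock())
E
```

```text
side grip top z [129.4 130.2 130.9 130.6 130.8 131.2 131. ] angle -0.024 -0.014
dowel line slope,x0 [-0.0015 -1.1794] y -322.5 164.7 z slope [-3.000000e-04  1.032261e+02]
plain end 199.4
blue min y -320.5
top grip top z [130.1 129.6 130.1 130.3 131.5 131.  130.8] angle -0.023 -0.018
dowel line slope,x0 [-6.0000e-04  1.2677e+00] y -324.7 165.0 z slope [-1.000000e-04  1.025839e+02]
plain end 200.0
blue min y -322.6
the job is handed in; nothing more can be done
the job is handed in; nothing more can be done
```

I drew the dowel out in three grips, taken between the pipe mouth and the first rest. It was lifted about 3 mm to pass each rest, then pushed until it met the end stop (16–17 N felt), and released. I then pushed the hold-down lever down along its arc with the closed fingers and backed off. I handed the job in with about 29 s of the 58 s used; the hand-in reports no verdict.

**Checks that agreed:**
- **In line and level:** the dowel is within about 0.002 rad of the station line and level to 0.0003 rad.
- **Lever:** it sits at about -0.02 rad (allowed -0.05 to 0.06), with its grip within 2 mm of the "down" position in both cameras.
- **Bystanders:** I did not go near them. The stone looks unmoved in the later pictures; I did not measure any of the three.

**Checks that disagreed or failed:**
- **Blue end position:** the network put the tip anywhere from -329 to -338 mm (the stop is at -330), and the depth check saw blue only to about -322 mm, though that ignored the last of the rounded end. I relied on the felt contact and the pictures.
- **Plain end:** my depth check read about 200 mm, which is the pipe mouth, probably from picking up the pipe rim. That check is not valid. Clearance follows only from the 500 mm length and the stop contact (plain end at about 170 mm), with the dowel's middle seen at -77 to -83 mm (nominal -80).

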